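# Sweep a packed carton for stray staples with a pinpointer probe

### The job

Take the orange-handled metal-finder probe out of its wooden block and, keeping it upright and never letting it touch the carton or the blue sleeve, pass its tip slowly (well under 10 cm a second) along the taped seam, about a centimetre above it, from the red dot to the green dot. Then lower the stem straight down the middle of the blue sleeve in the carton's top until the yellow band on the stem is level with the sleeve's mouth. Finish while still holding the probe there, upright, centred and still, and leave the tape roll, the label box and the jar where they stand.

Things in the scene. Friction and masses are not known exactly. Their poses are not given: they have to be found in the camera images.
- probe_grip (a point): Centre of the handle of the loose metal-finder probe, which stands upright in the wooden block. The handle is an orange upright bar, 26 mm along its x axis, 20 mm along its y axis, 74 mm tall (37 mm above and below this point, which starts 141 mm above the table). z points up along the probe. A good grasp: from above, closing along y on the 20 mm width.
- probe_tip (a point): The lower end of the probe's steel stem, on its axis, 133 mm straight below probe_grip; same axes. At the start it is hidden inside the block.
- block: Fixed wooden block 70 x 70 mm and 98 mm tall that holds the probe upright; origin at the centre of its underside, z up. A 14 mm hole, 94 mm deep, goes down the middle of its top; the 90 mm stem hangs in it and must be lifted straight up by more than 90 mm to come out.
- carton: Fixed, heavy cardboard carton 200 mm (x) by 260 mm (y) and 75 mm tall; origin at the centre of its underside, z up. A tan tape strip 48 mm wide runs along y across its top, with the dark seam line along the middle of the tape, 15 mm to the +x side of the carton's centre.
- seam_start (a point): Centre of the red dot (18 mm diameter) on the seam line, on the top of the tape, 76 mm above the table. The seam runs straight from here along the carton's -y axis; same axes as the carton.
- seam_end (a point): Centre of the green dot (18 mm diameter) on the seam line, on the top of the tape, 140 mm from the red dot along the carton's -y axis; same axes as the carton.
- sleeve_mouth (a point): Centre of the mouth of the blue plastic sleeve, an upright round bore 28 mm wide and 76 mm deep in the carton's top, 75 mm to the -x side and 40 mm to the -y side of the red dot in the carton's axes. The mouth is 83 mm above the table, 8 mm above the carton's top; the sleeve is 40 mm across, its flange 56 mm.
- probe: The whole probe, about 0.12 kg. Below the handle (see probe_grip) is a black collar, 34 mm across and 6 mm thick, that rests on the block; from it a straight steel stem, 10 mm thick and 90 mm long, hangs on the same axis. A yellow band 20 mm long runs round the stem 35 to 55 mm above the tip. Origin at the collar's underside, 90 mm above the tip, 43 mm below the handle's centre.
- tape_roll: Bystander: loose roll of tan packing tape lying flat, 96 mm in diameter, 46 mm tall; origin at the centre of its underside.
- label_box: Bystander: loose white box of labels with a green band, 75 x 55 x 40 mm tall; origin at the centre of its underside.
- staple_jar: Bystander: loose jar with a grey cap, 56 mm in diameter, 65 mm tall; origin at the centre of its underside.
There are look-alikes about, which are no part of the job. Of the things that look like the probe, the smallest one is meant.

How it is judged:
On the way, in this order (a step that is already met when the one before it is completed fails the run):
1. the probe is lifted clear of the wooden block by the fingers (height (world z) of probe_tip above 0.104 m and contact force between the fingers and probe above 1 N), for 0.1 s.
2. the probe's tip is close above the seam, over the red dot (within 10 mm sideways, 12 mm along, 1 to 22 mm up) (x of probe_tip in the frame of seam_start between -0.01 and 0.01 m and y of probe_tip in the frame of seam_start between -0.012 and 0.012 m and z of probe_tip in the frame of seam_start between 0.001 and 0.022 m), for 0.04 s.
3. the probe's tip is close above the seam, a quarter of the way along the seam (within 10 mm sideways, 12 mm along, 1 to 22 mm up) (x of probe_tip in the frame of seam_start between -0.01 and 0.01 m and y of probe_tip in the frame of seam_start between -0.047 and -0.023 m and z of probe_tip in the frame of seam_start between 0.001 and 0.022 m), for 0.04 s.
4. the probe's tip is close above the seam, half-way along the seam (within 10 mm sideways, 12 mm along, 1 to 22 mm up) (x of probe_tip in the frame of seam_start between -0.01 and 0.01 m and y of probe_tip in the frame of seam_start between -0.082 and -0.058 m and z of probe_tip in the frame of seam_start between 0.001 and 0.022 m), for 0.04 s.
5. the probe's tip is close above the seam, three quarters of the way along the seam (within 10 mm sideways, 12 mm along, 1 to 22 mm up) (x of probe_tip in the frame of seam_start between -0.01 and 0.01 m and y of probe_tip in the frame of seam_start between -0.117 and -0.093 m and z of probe_tip in the frame of seam_start between 0.001 and 0.022 m), for 0.04 s.
6. the probe's tip is close above the seam, over the green dot (within 10 mm sideways, 12 mm along, 1 to 22 mm up) (x of probe_tip in the frame of seam_start between -0.01 and 0.01 m and y of probe_tip in the frame of seam_start between -0.152 and -0.128 m and z of probe_tip in the frame of seam_start between 0.001 and 0.022 m), for 0.04 s.
At the end, for the whole second after the job is handed in: The probe hangs in the fingers, touching nothing else, with its tip 33 to 57 mm below the sleeve's mouth and within 6 mm of the bore's axis, within 0.08 rad of upright and slower than 10 mm/s; the tape roll, label box and jar are within 20 mm of where they started (z of probe_tip in the frame of sleeve_mouth between -0.057 and -0.033 m and horizontal distance between probe_tip and sleeve_mouth below 0.006 m and angle between probe's own z axis and vertical below 0.08 rad and contact force between the fingers and probe above 1 N and contact force between probe and carton below 0.2 N and linear speed of probe below 0.01 m/s and distance of each of tape_roll, label_box, staple_jar from where it was at the start of the episode below 0.02 m); the arm keeps its last pose, push and grip.
It fails at once if the probe touches the carton or its sleeve (more than 0.5 N) (contact force between probe and carton above 0.5 N).
It fails at once if the probe moves faster than 100 mm/s while its tip is close above the seam between the dots (x of probe_tip in the frame of seam_start between -0.012 and 0.012 m and y of probe_tip in the frame of seam_start between -0.125 and -0.015 m and z of probe_tip in the frame of seam_start between -0.001 and 0.022 m and linear speed of probe above 0.1 m/s).
It fails at once if the probe leans more than 0.3 rad from upright (angle between probe's own z axis and vertical above 0.3 rad).
It fails at once if a bystander is moved by more than 20 mm (distance of any of tape_roll, label_box, staple_jar from where it was at the start of the episode above 0.02 m).
It also fails if it takes over 58 s, if anything falls off the work surface, if the arm or the gripper's body presses on something with over 40 N, if the wrist force passes 120 N, or if a joint passes its speed limit or range.

### The arm

A 6-joint arm with a two-finger parallel gripper is mounted at the origin on the work surface. World frame = base frame: x ahead of the robot, y to its left, z up, the work surface at z = 0. Lengths are in m, angles in rad, forces in N, time in s.
With the tool pointing down it reaches from about 0.3 to 0.85 m from the base axis. Payload 5.4 kg.
Tool frame: the origin (TCP) lies between the finger pads; the fingertips stand 22 mm ahead of it and the grasp point (between the pads) lies 3 mm ahead of it; x points along the fingers, y is the direction in which the jaws open and shut, and the axes are right-handed (so a half turn about x gives the same grasp; the last joint's range is limited). The gripper opens to 85 mm and grips with 20 to 120 N. Pads are 22 mm wide; open, the fingers measure 114 mm over their backs; the gripper's body (76 mm by 85 mm) begins 54 mm behind the grasp point. The pads swing forward as they close: fully open they stand 13 mm farther back than shut.
Start: joints at [-1.323, 0.158, 1.597, -0, 1.386, -0.21], TCP at [0.254, -0.516, 0.225] pointing down, gripper open.
Joint ranges: [-2.91, 2.91], [-0.94, 2.29], [0.18, 2.7], [-1.29, 4.43], [0.17, 2.64], [-3, 3]. Speed limits (rad/s): [2.57, 2.57, 3.14, 3.14, 3.14, 3.14].

### API

Orientations are given as a rotation vector (axis times angle).
In Python, from bench import env, optics gives the robot as it stands.
- The arm moves only by the tool move_arm, never from a script. Its argument "targets" is a list that holds one entry, the list of rows, each a list of 5 numbers: the closure in counts, from 0 (fully open) to 255 (shut), then the shift along the world's x, y, z in m, then the turn about the world's z in degrees. A call has 1 to 12 rows; each row shifts and turns the commanded pose from where the row before left it; what a row does not reach is not made up. A row lasts 1/12 s, in which the tool goes at most 41.7 mm and 7.16 degrees, less where a joint would pass 70% of its speed; a pose out of reach is approached as far as the arm can. A call with a gripper value outside its range is refused whole. The fingers move at their own pace and stop on an object; "grip_force" is the grip in N (left out, the last holds). Time passes only in rows, so rows that do not move let the fingers close. It gives the time, the measured TCP pose, the force and the opening at its end, in the units of the state.
- env.read_state(): the state, without advancing time (a new reading comes with each control period).
- optics.read_camera(name): name is "side" or "top"; returns a dict with "color" (400x640x3 uint8, red, green, blue), "range_z" (400x640 float32, m along the optical axis (not along the pixel's ray), 0 where there is no reading), "mtx" (3x3 intrinsics, pixels), "D" ([k1, k2, p1, p2, k3] as OpenCV has them; the pictures are not rectified), "position" and "rotation" of the camera in the world. Camera axes: x right, y up, looking along -z (the intrinsics and any distortion apply to the point x, -y, -z); pixel columns grow to the right and rows downward; lengths in m; the calibration is good to about 2 mm. A picture is of the moment at which its call begins.
- env.finish_job(): hands the job in, once; it reports no verdict.
The state is a dict: "time": time; "joint_pos": joint angles; "qvel": joint speeds; "effort": joint torques, N m; "ee_pos": TCP position; "orientation": TCP orientation; "contact_force": force on the tool from outside, world axes, zero at the start; "ft_torque": the same for the moment, N m; "grip_width": opening from 0.0 (shut) to 1.0 (fully open).
Only numpy, scipy, OpenCV 4.12 (cv2) and the standard library are available. Lean on these libraries where they do the work, as an engineer would, in place of code of your own. Each camera call takes 0.05 s, during which the arm holds its last target.

## Working session

There is one attempt and no reset: what is moved stays moved. The work goes in short steps, Python scripts to look and compute and a tool call to move; the robot and the scene stay as the last step left them, time stands still between calls to the robot, and variables do not carry over. Pictures are saved under pics/ and viewed, and the job is handed in when it is done.

Besides the shell and the picture viewer there is one more tool, called after "Emit:" as name(argument=value, ...), one argument or row to a line, values as JSON. move_arm: Moves the arm, as the interface text tells. Its arguments: {"type":"object","properties":{"targets":{"type":"array"},"grip_force":{"type":"number"}},"required":["targets"]}

```bash
mkdir -p pics
cat > h.py <<'E'
import numpy as np,cv2,pickle
from bench import env,optics
def grab(tag):
    out={}
    for n in ("top","side"):
        c=optics.read_camera(n); out[n]=c
        cv2.imwrite(f"pics/{tag}_{n}.png",c["color"][:,:,::-1])
    pickle.dump(out,open(f"{tag}.pkl","wb")); return out
def R(c):
    r=np.array(c["rotation"],float)
    return r if r.shape==(3,3) else cv2.Rodrigues(r)[0]
def ray(c,uv):
    p=cv2.undistortPoints(np.array(uv,float).reshape(-1,1,2),np.array(c["mtx"]),np.array(c["D"])).reshape(-1,2)
    d=np.c_[p[:,0],-p[:,1],-np.ones(len(p))]
    return np.array(c["position"]),d@R(c).T
def onplane(c,uv,z):
    o,d=ray(c,uv); return o+d*((z-o[2])/d[:,2])[:,None]
def cloud(c):
    h,w=c["range_z"].shape
    v,u=np.mgrid[:h,:w]; o,d=ray(c,np.c_[u.ravel(),v.ravel()])
    return (o+d*c["range_z"].reshape(-1,1)).reshape(h,w,3)
def proj(c,P):
    q=(np.atleast_2d(P)-np.array(c["position"]))@R(c); q=q*[1,-1,-1]
    return cv2.projectPoints(q.reshape(-1,1,3),np.zeros(3),np.zeros(3),np.array(c["mtx"]),np.array(c["D"]))[0].reshape(-1,2)
E
python3 - <<'E'
from h import *
o=grab("a")
for n in o: print(n,o[n]["position"],o[n]["rotation"],o[n]["mtx"],o[n]["D"])
print(env.read_state())
E
```

```text
top [0.49696148 0.04258061 1.02989607] [ 0.09650956 -0.03341236 -1.54508205] [[419.3829546    0.         327.71278164]
 [  0.         419.3829546  200.56222567]
 [  0.           0.           1.        ]] [0.03183861 0.         0.         0.         0.        ]
side [0.50992501 0.92268475 0.69646948] [ 0.07916444 -1.45532004 -2.72914713] [[446.03236391   0.         322.89652169]
 [  0.         446.03236391 204.04175073]
 [  0.           0.           1.        ]] [0.03434159 0.         0.         0.         0.        ]
{'time': 0.1, 'joint_pos': array([-1.32309054e+00,  1.58996632e-01,  1.59810247e+00,  2.88928689e-05,
        1.38619712e+00, -2.10109724e-01]), 'qvel': array([ 9.45828948e-04, -2.52606001e-03, -2.46333712e-03,  2.36093435e-04,
        5.07978605e-04,  4.57248290e-05]), 'effort': array([-1.09456196e-04, -3.96991646e+01, -3.32337213e+01, -1.86238303e-04,
        4.17878997e-03, -1.89610103e-05]), 'ee_pos': array([ 0.253991  , -0.51525197,  0.22371133]), 'orientation': array([ 1.96768179,  0.46016969, -1.96768912]), 'contact_force': array([-0.86738066, -0.58584564, -0.66142171]), 'ft_torque': array([0.01376997, 0.04576654, 0.01973728]), 'grip_width': 0.9967972024036728}
```

View pics/a_top.png

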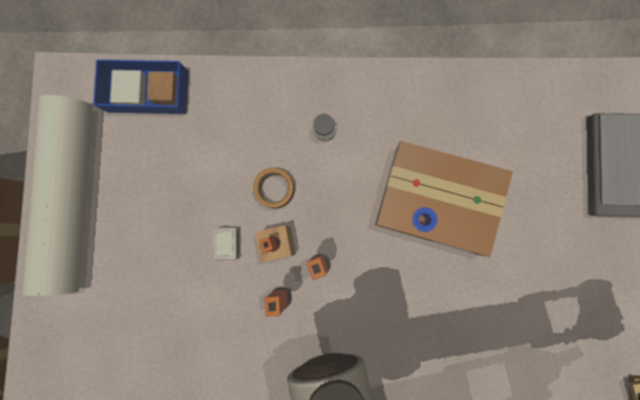

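View pics/a_side.png

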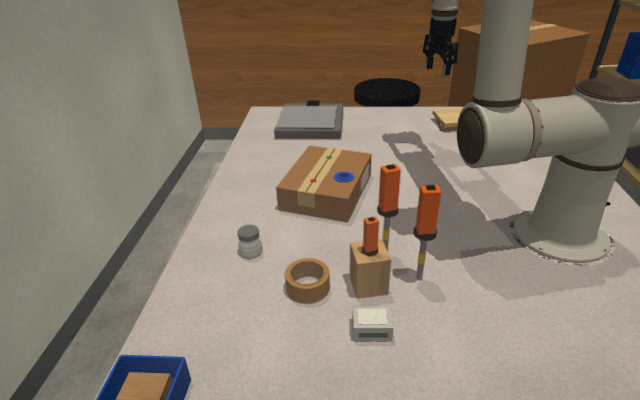

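Top view: the block and small probe are at (268,243), a big look-alike is at (317,267) and another at (275,304). In the side view these are (371,235), (389,190) and (428,210). The carton's red dot is at top (416,183), the green dot at (477,200) and the sleeve at (425,219). The smallest probe, in the block, is the one meant. Next I take a close crop and measure.

```bash
cat > m.py <<'E'
from h import *
import pickle
o=pickle.load(open("a.pkl","rb")); t,s=o["top"],o["side"]
a=t["color"][190:330,200:350,::-1]; b=s["color"][150:310,330:460,::-1]
a=cv2.resize(a,(400,373),interpolation=cv2.INTER_NEAREST); b=cv2.resize(b,(303,373),interpolation=cv2.INTER_NEAREST)
cv2.imwrite("pics/crop1.png",np.hstack([a,b]))
H=lambda c:cv2.cvtColor(c["color"],cv2.COLOR_RGB2HSV)
def blobs(c,lo,hi,mn=8):
    m=cv2.inRange(H(c),np.array(lo),np.array(hi)); n,l,st,ce=cv2.connectedComponentsWithStats(m)
    return [(ce[i].round(1),st[i].tolist(),l==i) for i in range(1,n) if st[i][4]>=mn]
P={"top":cloud(t),"side":cloud(s)}
for nm,c in o.items():
  for col,lo,hi in [("red/orange",(0,170,60),(11,255,255)),("red2",(172,150,60),(180,255,255)),("green",(45,90,40),(85,255,255)),("blue",(105,150,60),(125,255,255))]:
    for ce,st,m in blobs(c,lo,hi):
        q=P[nm][m&(c["range_z"]>0)]
        print(nm,col,ce,st,q.mean(0).round(3) if len(q) else "", q[:,2].max().round(3) if len(q) else "")
E
python3 m.py
```

```text
top green [476.7 199.6] [474, 197, 7, 6, 34] [ 0.586 -0.252  0.076] 0.08
top blue [177.6  69.1] [175, 62, 5, 15, 32] [0.891 0.458 0.046] 0.064
top blue [144.8  71.4] [143, 70, 4, 4, 8] [0.9   0.559 0.005] 0.007
top blue [148.4 103.8] [146, 101, 7, 6, 25] [0.811 0.535 0.024] 0.065
top blue [101.  104.4] [95, 104, 12, 2, 20] [0.796 0.632 0.06 ] 0.064
top blue [427.3 220.2] [414, 209, 22, 21, 106] [ 0.537 -0.143  0.08 ] 0.085
side red/orange [389.  188.2] [379, 165, 21, 47, 795] [0.434 0.106 0.191] 0.239
side red/orange [313.  180.2] [311, 179, 5, 3, 13] [ 0.62  -0.119  0.074] 0.075
side red/orange [427.7 209.8] [416, 185, 25, 49, 914] [0.363 0.186 0.192] 0.239
side red/orange [370.8 234.3] [364, 217, 14, 35, 394] [0.473 0.21  0.147] 0.179
side green [328.9 156.9] [327, 156, 5, 3, 10] [ 0.584 -0.256  0.074] 0.075
side blue [630.7  57.9] [617, 33, 23, 46, 743] [-1.067 -1.833 -0.103] 0.023
side blue [343.5 176.9] [335, 172, 18, 10, 121] [ 0.537 -0.132  0.078] 0.084
side blue [142.  374.4] [96, 355, 92, 45, 1797] [0.86  0.472 0.041] 0.062
```

Run:
```python
from h import *
o=pickle.load(open("a.pkl","rb"));t=o["top"]
c=t["color"][:,:,::-1]
cv2.imwrite("pics/crop2.png",cv2.resize(c[130:265,365:525],(790,666))[:600])
```

```text
(no output)
```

View pics/crop1.png

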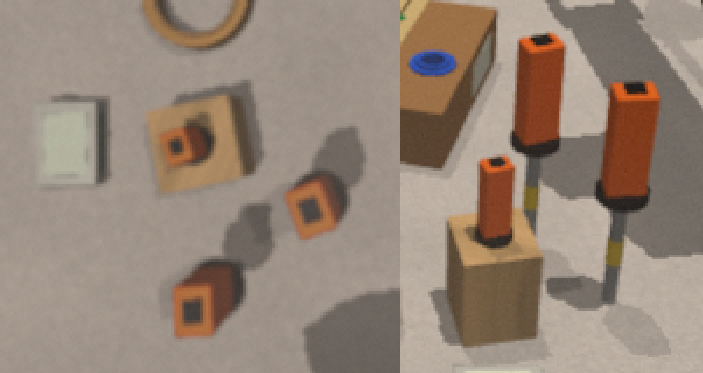

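View pics/crop2.png

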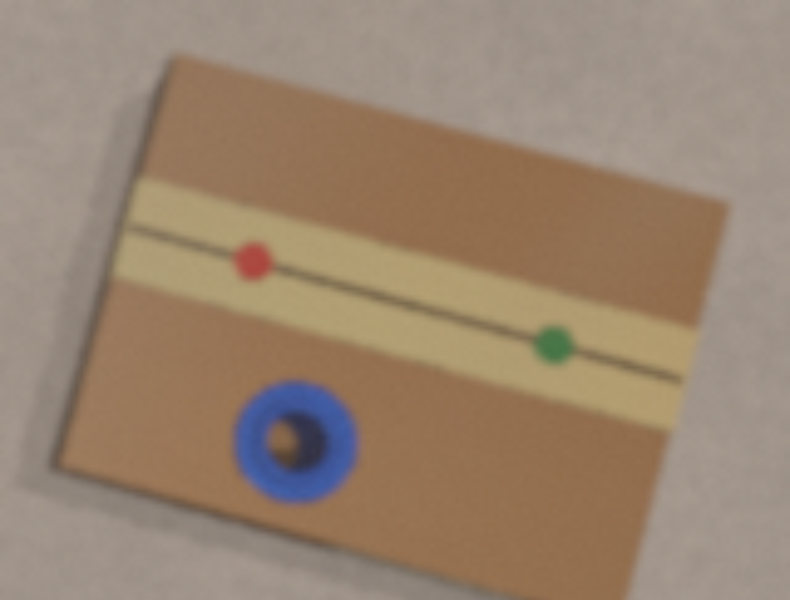

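The crop confirms it: the block holds the clearly smaller probe, and the two taller ones stand free nearby at about z=0.24, so they must be avoided. Now precise positions.

```bash
cat > m2.py <<'E'
from h import *
o=pickle.load(open("a.pkl","rb")); t,s=o["top"],o["side"]
hs={n:cv2.cvtColor(o[n]["color"],cv2.COLOR_RGB2HSV) for n in o}
def cc(n,lo,hi,box,mn=5):
    x0,y0,x1,y1=box; m=np.zeros(hs[n].shape[:2],np.uint8)
    m[y0:y1,x0:x1]=cv2.inRange(hs[n],np.array(lo),np.array(hi))[y0:y1,x0:x1]
    return m
def cen(m): 
    v,u=np.nonzero(m); return np.array([u.mean(),v.mean()])
print("HSV red",hs["top"][183,416],"handle top",hs["top"][240:247,262:276,:].tolist()[3])
# dots
out={}
for n,br,bg in (("top",(408,175,425,192),(470,192,486,208)),("side",(305,174,322,187),(320,150,338,163))):
    mr=cc(n,(0,130,60),(8,255,255),br)|cc(n,(170,120,60),(180,255,255),br); mg=cc(n,(45,80,30),(90,255,255),bg)
    for k,m in (("red",mr),("green",mg)):
        p=onplane(o[n],[cen(m)],0.076)[0]; out[n,k]=p; print(n,k,m.astype(bool).sum(),cen(m).round(1),p.round(4))
    d=out[n,"green"]-out[n,"red"]; print(n,"len",np.hypot(*d[:2]).round(4),"yaw of carton -y",np.degrees(np.arctan2(d[1],d[0])).round(1))
# sleeve flange
for n,b,in (("top",(405,200,445,240)),("side",(325,165,362,190))):
    m=cc(n,(100,110,30),(130,255,255),b); c=max(cv2.findContours(m,0,2)[0],key=cv2.contourArea)
    h=cv2.convexHull(c).reshape(-1,2).astype(float); w=onplane(o[n],h,0.083)
    (x,y),r=cv2.minEnclosingCircle(w[:,:2].astype(np.float32)); print(n,"sleeve",round(x,4),round(y,4),r, cv2.fitEllipse(h.astype(np.float32)))
for n in o:
    d=out[n,"green"]-out[n,"red"]; ny=d[:2]/np.hypot(*d[:2]); # carton -y
    yx=-ny; xx=np.array([yx[1],-yx[0]])
    print(n,"sleeve pred",(out[n,"red"][:2]-0.075*xx+0.04*ny).round(4))
# handle top face (bright) in top image
cv2.imwrite("pics/crop3.png",cv2.resize(t["color"][218:272,245:300,::-1],(590,580),interpolation=cv2.INTER_CUBIC))
P=cloud(t); b=np.s_[225:262,255:292]; z=P[b][:,:,2]
m=z>0.165; q=P[b][m]; print("top faces pts",m.sum(),q.mean(0),q.min(0),q.max(0),np.median(q[:,2]))
m=(abs(z-0.098)<0.006);q=P[b][m]; r=cv2.minAreaRect(q[:,:2].astype(np.float32)); print("block",r)
E
python3 m2.py
```

```text
HSV red [  3 158 171] handle top [[12, 160, 151], [11, 132, 114], [10, 82, 78], [13, 35, 65], [7, 35, 65], [10, 110, 93], [11, 154, 137], [12, 170, 159], [11, 167, 145], [8, 153, 113], [8, 138, 96], [9, 143, 96], [8, 145, 95], [9, 141, 92]]
top red 38 [415.9 182.6] [ 0.6213 -0.1172  0.076 ]
top green 34 [476.7 199.6] [ 0.5857 -0.2523  0.076 ]
top len 0.1398 yaw of carton -y -104.7
side red 16 [312.8 180. ] [ 0.6204 -0.1172  0.076 ]
side green 10 [328.9 156.9] [ 0.584  -0.2519  0.076 ]
side len 0.1396 yaw of carton -y -105.1
top sleeve 0.5385 -0.1355 0.025697307661175728 ((424.4029846191406, 219.1879119873047), (22.529582977294922, 23.32022476196289), 114.88021087646484)
side sleeve 0.5371 -0.1267 0.027172965928912163 ((343.6147155761719, 176.5803680419922), (10.035687446594238, 19.325037002563477), 89.21656036376953)
top sleeve pred [ 0.5386 -0.1368]
side sleeve pred [ 0.5376 -0.1362]
top faces pts 143 [0.47664286 0.19452074 0.21284767] [0.46148751 0.04258061 0.16515037] [0.49696148 0.21368648 1.02989607] 0.1775317025026798
block ((0.4754062592983246, 0.2023766040802002), (0.06968566030263901, 0.07062888890504837), 13.298770904541016)
```

View pics/crop3.png

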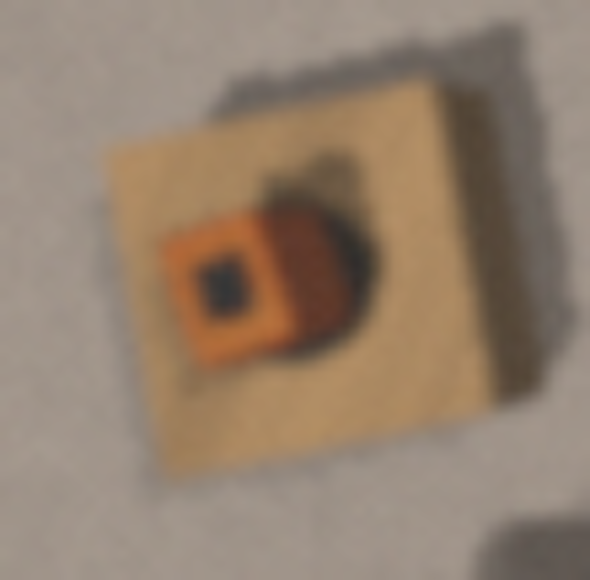

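Run:
```python
from h import *
o=pickle.load(open("a.pkl","rb")); t,s=o["top"],o["side"]
k=np.array([(163,240),(258,210),(300,345),(205,366)],float)
uv=(k+.5)/[590/55,580/54]-.5+[245,218]
w=onplane(t,uv,0.178); print(w.round(4)); print("c",w.mean(0).round(4))
L=(w[0]+w[1]-w[2]-w[3])/2; S=(w[0]+w[3]-w[1]-w[2])/2
print("long",np.hypot(*L[:2]),np.degrees(np.arctan2(L[1],L[0])),"short",np.hypot(*S[:2]),np.degrees(np.arctan2(S[1],S[0])))
hs=cv2.cvtColor(t["color"],cv2.COLOR_RGB2HSV)
m=np.zeros((400,640),np.uint8); m[232:256,256:278]=cv2.inRange(hs,np.array((5,60,120)),np.array((14,255,255)))[232:256,256:278]
c=max(cv2.findContours(m,0,2)[0],key=cv2.contourArea); print(cv2.minAreaRect(c),cv2.contourArea(c))
# side: handle top, dark square centre
cv2.imwrite("pics/crop4.png",cv2.resize(s["color"][210:260,350:400,::-1],(600,600),interpolation=cv2.INTER_CUBIC))
# yaw of tool y (jaw) axis
st=env.read_state(); Rt=cv2.Rodrigues(np.array(st["orientation"]))[0]; print("tool axes",Rt.round(3)); print("jaw yaw",np.degrees(np.arctan2(Rt[1,1],Rt[0,1])))
for nm,uv,z in (("big1",(316,267),.239),("big2",(274.5,305),.239),("roll",(273,188),.046),("box",(226,243),.04),("jar",(323.5,125),.065)): print(nm,onplane(t,[uv],z).round(3))
```

```text
[[0.484  0.2142 0.178 ]
 [0.4901 0.1963 0.178 ]
 [0.4649 0.1873 0.178 ]
 [0.4605 0.2052 0.178 ]]
c [0.4749 0.2007 0.178 ]
long 0.025913352781422042 20.230667060671774 short 0.01864915226392178 106.39750684309145
((265.6000061035156, 244.80001831054688), (14.546475410461426, 10.75174331665039), 71.56504821777344) 134.0
tool axes [[-0.     0.442 -0.897]
 [ 0.002 -0.897 -0.442]
 [-1.    -0.002 -0.   ]]
jaw yaw -63.76939053782164
big1 [[0.437 0.094 0.239]]
big2 [[0.365 0.169 0.239]]
roll [[0.605 0.214 0.046]]
box [[0.473 0.322 0.04 ]]
jar [[0.754 0.097 0.065]]
```

View pics/crop4.png

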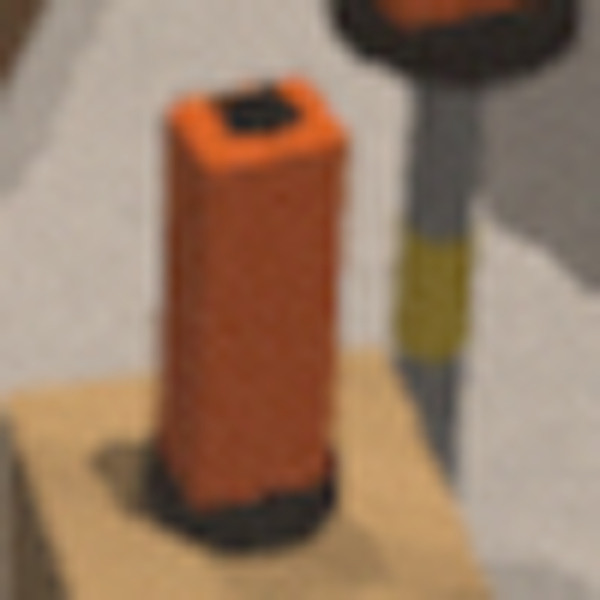

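Emit:
move_arm(
  targets=[
    [[0,0,0,0.034,0],[0,0,0,0.034,0],[0,0,0,0.034,0],[0,0,0,0.034,0],[0,0.011,0.035,0,-1],[0,0.011,0.035,0,-1],[0,0.011,0.035,0,-1],[0,0.011,0.035,0,-1],[0,0.011,0.035,0,-1],[0,0.011,0.035,0,-1],[0,0.011,0.035,0,-1],[0,0.011,0.035,0,-1]],
  ],
)

```text
time: 1.1
ee_pos: [0.3421, -0.2339, 0.3601]
orientation: [2.05, 0.328, -2.051]
contact_force: [1.3, -0.2, 0.4]
grip_width: 0.997
```

Emit:
move_arm(
  targets=[
    [[90,0.011,0.036,0,0],[90,0.011,0.036,0,0],[90,0.011,0.036,0,0],[90,0.011,0.036,0,0],[90,0.011,0.036,0,0],[90,0.011,0.036,0,0],[90,0.011,0.036,0,0],[90,0.011,0.036,0,0],[90,0.011,0.036,0,0],[90,0.011,0.036,0,0],[90,0.011,0.036,0,0],[90,0,0,0,0]],
  ],
  grip_force=40,
)

```text
time: 2.1
ee_pos: [0.4631, 0.1655, 0.3594]
orientation: [2.046, 0.338, -2.049]
contact_force: [-0.4, -0.0, 0.2]
grip_width: 0.651
```

Emit:
move_arm(
  targets=[
    [[90,0.012,0.036,0,0],[90,0,0,-0.03,0],[90,0,0,-0.03,0],[90,0,0,-0.03,0],[90,0,0,-0.03,0],[90,0,0,0,0],[90,0,0,0,0]],
  ],
)

```text
time: 2.68
ee_pos: [0.4739, 0.1958, 0.2393]
orientation: [2.045, 0.329, -2.054]
contact_force: [0.1, -0.9, 0.0]
grip_width: 0.648
```

Run:
```python
from h import *
o=grab("b")
st=env.read_state(); p=np.array(st["ee_pos"]); Rt=cv2.Rodrigues(np.array(st["orientation"]))[0]; print(p,"jaw yaw",np.degrees(np.arctan2(Rt[1,1],Rt[0,1])),Rt[:,0])
t,s=o["top"],o["side"]
# check: project handle centre-top prediction in both
for n in o: print(n,proj(o[n],[[.475,.2015,.178],[p[0],p[1],p[2]]]).round(1))
cv2.imwrite("pics/b2.png",np.hstack([cv2.resize(s["color"][130:300,310:450,::-1],(420,510)),cv2.resize(t["color"][190:330,220:340,::-1],(360,420))[:420] if 0 else cv2.resize(t["color"][190:330,220:340,::-1],(378,510))]))
```

```text
[0.47622127 0.1961931  0.24281081] jaw yaw -71.78396815599424 [ 3.08755171e-03  4.21779509e-04 -9.99995145e-01]
top [[265.8 244.5]
 [262.2 244.6]]
side [[370.5 219.1]
 [371.1 189.9]]
```

View pics/b2.png

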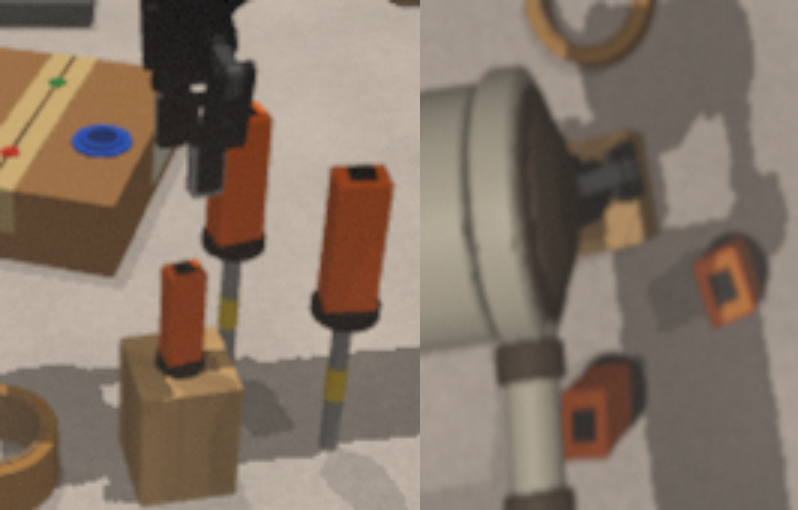

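The side view shows the open fingers above and slightly beyond the handle (crop (185,265), fingertip at (205,190)). I'll average several state readings, since they look noisy.

```bash
cat >> h.py <<'E'
def avg(n=6):
    P=[]
    for _ in range(n):
        optics.read_camera("side"); s=env.read_state(); P.append(np.r_[s["ee_pos"],s["contact_force"]])
    P=np.array(P); print("ee",P.mean(0)[:3].round(4),"sd",P.std(0)[:3].round(4),"F",P.mean(0)[3:].round(2),"w",s["grip_width"],"t",s["time"]); return P.mean(0)[:3]
E
python3 - <<'E'
from h import *
avg(8)
from scipy.spatial.transform import Rotation
E
```

```text
ee [0.476  0.1963 0.2424] sd [0.0004 0.     0.0008] F [-0.06  0.12 -0.  ] w 0.64880853001419 t 3.1833
```

Emit:
move_arm(
  targets=[
    [[90,-0.001,0.005,0,0],[90,0,0,-0.016,0],[90,0,0,-0.016,0],[90,0,0,-0.016,0],[90,0,0,-0.016,0],[90,0,0,-0.016,0],[90,0,0,-0.016,0],[90,0,0,0,0],[90,0,0,0,0],[90,0,0,0,0]],
  ],
)

```text
time: 4.02
ee_pos: [0.4747, 0.2015, 0.1456]
orientation: [2.051, 0.329, -2.048]
contact_force: [0.6, 0.2, -0.3]
grip_width: 0.647
```

Run:
```python
from h import *
avg(2)
o=grab("c"); t,s=o["top"],o["side"]
cv2.imwrite("pics/c2.png",np.hstack([cv2.resize(s["color"][170:280,330:430,::-1],(420,462)),cv2.resize(t["color"][190:300,220:310,::-1],(378,462))]))
```

```text
ee [0.475  0.2015 0.146 ] sd [0. 0. 0.] F [0.2  0.23 0.14] w 0.6487665308183493 t 4.1167
```

View pics/c2.png

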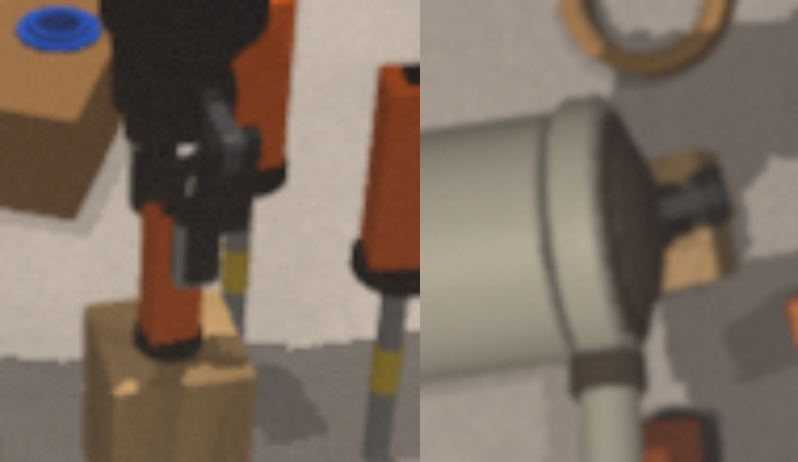

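Side view: the near finger stands in front of and slightly right of the handle (crop (197,245)), as the jaw yaw predicts, and the handle lies between the jaws. Closing.

Emit:
move_arm(
  targets=[
    [[120,0,0,0,0],[140,0,0,0,0],[160,0,0,0,0],[180,0,0,0,0],[200,0,0,0,0],[220,0,0,0,0],[255,0,0,0,0],[255,0,0,0,0],[255,0,0,0,0],[255,0,0,0,0],[255,0,0,0,0],[255,0,0,0,0]],
  ],
  grip_force=45,
)

```text
time: 5.22
ee_pos: [0.4742, 0.2013, 0.1447]
orientation: [2.05, 0.329, -2.049]
contact_force: [-0.4, -0.2, 2.4]
grip_width: 0.227
```

Emit:
move_arm(
  targets=[
    [[255,0,0,0.006,0],[255,0,0,0.012,0],[255,0,0,0.012,0],[255,0,0,0.012,0],[255,0,0,0.014,0],[255,0,0,0.014,0],[255,0,0,0.014,0],[255,0,0,0.014,0],[255,0,0,0.014,0],[255,0,0,0.014,0],[255,0,0,0.014,0],[255,0,0,0,0]],
  ],
)

```text
time: 6.22
ee_pos: [0.4758, 0.2015, 0.2893]
orientation: [2.057, 0.329, -2.042]
contact_force: [0.4, -0.6, -0.5]
grip_width: 0.228
```

Run:
```python
from h import *
avg(3)
o=grab("d"); t,s=o["top"],o["side"]
cv2.imwrite("pics/d2.png",cv2.resize(s["color"][130:280,320:440,::-1],(480,600)))
```

```text
ee [0.4745 0.2013 0.2858] sd [0.0005 0.0001 0.0012] F [ 0.18  0.25 -1.57] w 0.2215936272540775 t 6.3667
```

View pics/d2.png

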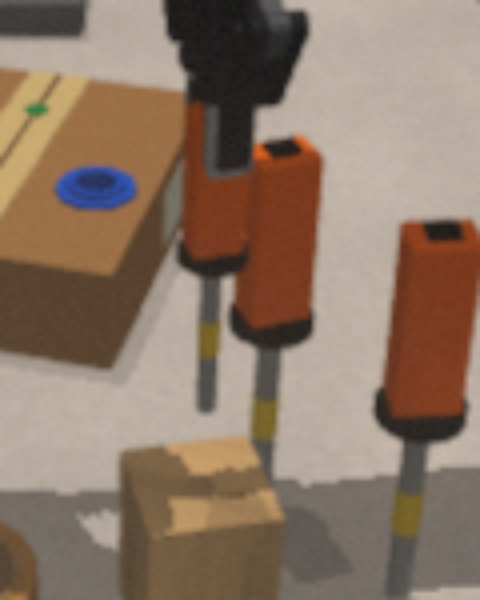

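Probe is out of the block and hanging upright, tip at about side (371.5,232.5). Now I compute the tip offset relative to the TCP.

```bash
cat >> h.py <<'E'
def stem(s,p,verbose=True):
    """side view: find stem axis+tip near predicted probe hanging under TCP p; intersect rays with plane through p perpendicular-ish to view (y=p.y)"""
    pr=proj(s,[[p[0],p[1],p[2]-.065],[p[0],p[1],p[2]-.137]])
    P=cloud(s); rz=s["range_z"]
    u=int(pr[:,0].mean()); v0,v1=int(pr[0,1])-5,int(pr[1,1])+12
    sub=np.zeros(rz.shape,bool); sub[v0:v1,u-14:u+15]=True
    m=sub&(rz>0)&(np.hypot(P[...,0]-p[0],P[...,1]-p[1])<.025)&(P[...,2]<p[2]-.05)
    def at(uv):
        o,d=ray(s,uv); k=(p[1]-o[1])/d[:,1]; return o+d*k[:,None]
    rows=[]
    for v in range(v0,v1):
        us=np.nonzero(m[v])[0]
        if len(us): q=P[v][m[v]]; a=at([[us.mean(),v]])[0]; rows.append((v,us.min(),us.max(),*a,q[:,1].mean()))
    rows=np.array(rows)
    if verbose: print(rows[:,:].round(4).tolist()[-30:]); print("pred px",pr.round(1))
    return rows
E
python3 - <<'E'
from h import *
o=pickle.load(open("d.pkl","rb")); np.set_printoptions(suppress=True)
r=stem(o["side"],np.array([.4745,.2013,.2858]),False); print(r.round(4))
print(proj(o["side"],[[.4745,.2013,.2858-.137]]))
E
```

```text
[[198.     367.     367.       0.4835   0.2013   0.2276   0.2137]
 [199.     370.     376.       0.4707   0.2013   0.2255   0.2169]
 [200.     370.     374.       0.4738   0.2013   0.2232   0.2066]
 [201.     370.     374.       0.4737   0.2013   0.2209   0.2063]
 [202.     370.     374.       0.4736   0.2013   0.2186   0.2068]
 [203.     370.     374.       0.4735   0.2013   0.2163   0.2048]
 [204.     370.     374.       0.4734   0.2013   0.2139   0.2061]
 [205.     370.     374.       0.4734   0.2013   0.2116   0.2069]
 [206.     370.     374.       0.4733   0.2013   0.2093   0.2064]
 [207.     370.     374.       0.4732   0.2013   0.2069   0.2053]
 [208.     370.     374.       0.4731   0.2013   0.2046   0.205 ]
 [209.     369.     374.       0.474    0.2013   0.2022   0.2053]
 [210.     369.     374.       0.4739   0.2013   0.1998   0.2067]
 [211.     369.     374.       0.4738   0.2013   0.1974   0.2056]
 [212.     369.     374.       0.4737   0.2013   0.1951   0.2049]
 [213.     369.     374.       0.4736   0.2013   0.1927   0.2065]
 [214.     369.     374.       0.4735   0.20
[... 606 characters left out ...]
  0.2053]
 [224.     369.     373.       0.4736   0.2013   0.1659   0.2043]
 [225.     369.     373.       0.4735   0.2013   0.1634   0.2065]
 [226.     369.     373.       0.4734   0.2013   0.1609   0.2047]
 [227.     369.     373.       0.4733   0.2013   0.1584   0.2057]
 [228.     369.     373.       0.4732   0.2013   0.1559   0.2061]
 [229.     369.     373.       0.4731   0.2013   0.1534   0.206 ]
 [230.     369.     373.       0.473    0.2013   0.1509   0.2059]
 [231.     369.     373.       0.4729   0.2013   0.1484   0.2052]
 [232.     369.     373.       0.4729   0.2013   0.1459   0.2067]
 [233.     369.     372.       0.4738   0.2013   0.1433   0.2069]]
[[370.23292939 230.82142314]]
```

Expected tip is TCP z minus about 0.138. The offset sideways is within about 1 mm and the stem is upright. Moving towards the red dot, staying high.

Emit:
move_arm(
  targets=[
    [[255,0.015,0,0.01,0],[255,0.02,0,0.01,0],[255,0.02,-0.01,0,0],[255,0.015,-0.025,0,0],[255,0.01,-0.03,0,0],[255,0.01,-0.03,0,0],[255,0.01,-0.03,0,0],[255,0.01,-0.03,0,0],[255,0.01,-0.03,0,0],[255,0.01,-0.03,0,0],[255,0.005,-0.03,0,0],[255,0.005,-0.03,0,0]],
  ],
  grip_force=60,
)

```text
time: 7.47
ee_pos: [0.6139, -0.0752, 0.3032]
orientation: [2.048, 0.33, -2.052]
contact_force: [1.1, 0.4, -1.4]
grip_width: 0.222
```

Emit:
move_arm(
  targets=[
    [[255,0.005,-0.02,0,0],[255,0,-0.015,-0.01,0],[255,0,0,-0.01,0],[255,0,0,-0.01,0],[255,0,0,0,0],[255,0,0,0,0],[255,0,0,0,0],[255,0,0,0,0]],
  ],
)

```text
time: 8.13
ee_pos: [0.6194, -0.1079, 0.2754]
orientation: [2.05, 0.329, -2.047]
contact_force: [-1.0, 1.3, -1.8]
grip_width: 0.222
```

Run:
```python
from h import *
p=avg(3)
o=grab("e"); t,s=o["top"],o["side"]; np.set_printoptions(suppress=True)
r=stem(s,p,False); print(r[::4].round(4)); print(r[-2:].round(4))
cv2.imwrite("pics/e2.png",np.hstack([cv2.resize(s["color"][90:210,260:380,::-1],(400,400)),cv2.resize(t["color"][130:250,370:490,::-1],(400,400))]))
```

```text
ee [ 0.6194 -0.1083  0.2754] sd [0.     0.0001 0.0001] F [-0.07  0.06 -1.37] w 0.22187035481583214 t 8.2833
[[133.     309.     312.       0.6205  -0.1083   0.2191  -0.1072]
 [137.     309.     312.       0.6209  -0.1083   0.208   -0.1035]
 [141.     310.     312.       0.62    -0.1083   0.1969  -0.1038]
 [145.     310.     313.       0.6192  -0.1083   0.1856  -0.1034]
 [149.     310.     313.       0.6196  -0.1083   0.1742  -0.1048]
 [153.     310.     313.       0.62    -0.1083   0.1627  -0.1045]
 [157.     310.     313.       0.6205  -0.1083   0.151   -0.1047]
 [161.     310.     313.       0.6209  -0.1083   0.1392  -0.1054]]
[[161.     310.     313.       0.6209  -0.1083   0.1392  -0.1054]
 [162.     311.     313.       0.6197  -0.1083   0.1362  -0.1047]]
```

View pics/e2.png

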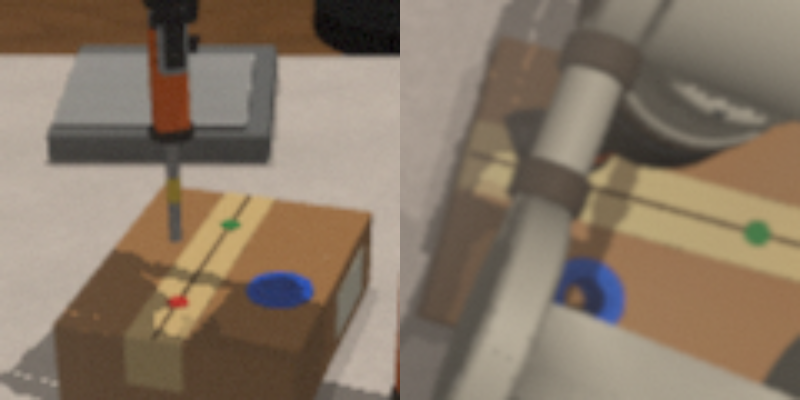

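Side view: the stem hangs above the carton with the tip at crop (175,240), red dot at crop (178,301). I centre over the dot and lower.

Emit:
move_arm(
  targets=[
    [[255,0.0015,-0.009,0,0],[255,0,0,-0.008,0],[255,0,0,-0.008,0],[255,0,0,-0.008,0],[255,0,0,-0.008,0],[255,0,0,-0.006,0],[255,0,0,-0.006,0],[255,0,0,-0.004,0],[255,0,0,0,0],[255,0,0,0,0],[255,0,0,0,0],[255,0,0,0,0]],
  ],
)

```text
time: 9.38
ee_pos: [0.621, -0.1179, 0.2273]
orientation: [2.05, 0.328, -2.048]
contact_force: [-0.5, 0.7, -1.6]
grip_width: 0.223
```

Run:
```python
from h import *
p=avg(3)
o=grab("f"); t,s=o["top"],o["side"]; np.set_printoptions(suppress=True)
r=stem(s,p,False); print(r[-8:].round(4))
print(proj(s,[[*p[:2],p[2]-.138],[.621,-.117,.076]]))
cv2.imwrite("pics/f2.png",cv2.resize(s["color"][130:200,280:360,::-1],(640,560),interpolation=cv2.INTER_CUBIC))
```

```text
ee [ 0.6209 -0.1179  0.2271] sd [0.     0.     0.0001] F [-0.7   0.03 -1.7 ] w 0.22197341303556248 t 9.5333
[[178.     305.     320.       0.62    -0.1179   0.0819  -0.1311]
 [179.     305.     321.       0.6199  -0.1179   0.0788  -0.1266]
 [180.     304.     321.       0.6214  -0.1179   0.0756  -0.1196]
 [181.     304.     321.       0.6215  -0.1179   0.0724  -0.1144]
 [182.     304.     321.       0.6216  -0.1179   0.0692  -0.1095]
 [183.     306.     320.       0.6215  -0.1179   0.066   -0.1042]
 [184.     306.     318.       0.6232  -0.1179   0.0628  -0.1005]
 [185.     311.     315.       0.6206  -0.1179   0.0596  -0.0947]]
[[312.50515169 175.68917425]
 [312.59989881 180.02825957]]
```

View pics/f2.png

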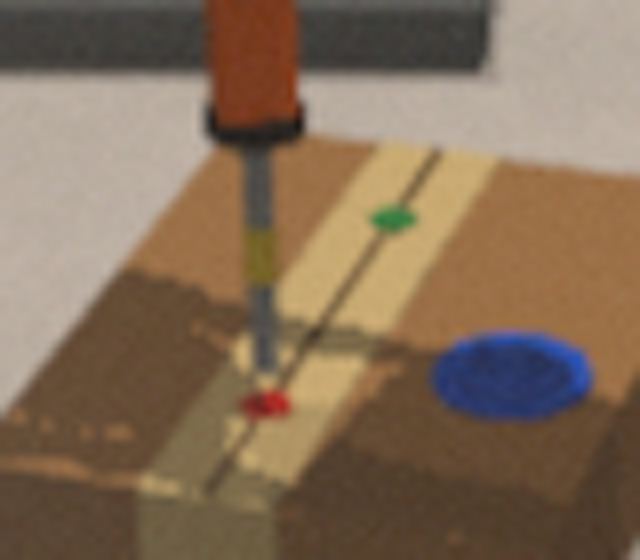

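The tip, at side (312.5,176), hangs about 12 mm above the red dot at (312.6,180), matching the prediction. Now the slow sweep, 3.8 mm per row, which is about 46 mm/s.

Emit:
move_arm(
  targets=[
    [[255,0,0,-0.001,0],[255,-0.0005,-0.002,0,0],[255,-0.001,-0.0037,0,0],[255,-0.001,-0.0037,0,0],[255,-0.001,-0.0037,0,0],[255,-0.001,-0.0037,0,0],[255,-0.001,-0.0037,0,0],[255,-0.001,-0.0037,0,0],[255,-0.001,-0.0037,0,0],[255,-0.001,-0.0037,0,0],[255,-0.001,-0.0037,0,0],[255,-0.001,-0.0037,0,0]],
  ],
)

```text
time: 10.63
ee_pos: [0.61, -0.1572, 0.2256]
orientation: [2.05, 0.329, -2.05]
contact_force: [0.5, -0.0, -1.7]
grip_width: 0.218
```

Emit:
move_arm(
  targets=[
    [[255,-0.001,-0.0038,0,0],[255,-0.001,-0.0038,0,0],[255,-0.001,-0.0038,0,0],[255,-0.001,-0.0038,0,0],[255,-0.001,-0.0038,0,0],[255,-0.001,-0.0038,0,0],[255,-0.001,-0.0038,0,0],[255,-0.001,-0.0038,0,0],[255,-0.001,-0.0038,0,0],[255,-0.001,-0.0038,0,0],[255,-0.001,-0.0038,0,0],[255,-0.001,-0.0038,0,0]],
  ],
)

```text
time: 11.63
ee_pos: [0.598, -0.2028, 0.2256]
orientation: [2.05, 0.329, -2.05]
contact_force: [0.3, 0.4, -1.1]
grip_width: 0.224
```

Run:
```python
from h import *
p=avg(3)
o=grab("g"); t,s=o["top"],o["side"]
print(proj(s,[[*p[:2],p[2]-.138],[*p[:2],.076]]))
cv2.imwrite("pics/g2.png",cv2.resize(s["color"][120:190,280:360,::-1],(640,560),interpolation=cv2.INTER_CUBIC))
```

```text
ee [ 0.5979 -0.2031  0.2256] sd [0.0001 0.0003 0.    ] F [ 0.31 -0.2  -1.55] w 0.21941964256157534 t 11.7833
[[323.04835261 161.25372657]
 [323.13899882 164.81431536]]
```

View pics/g2.png

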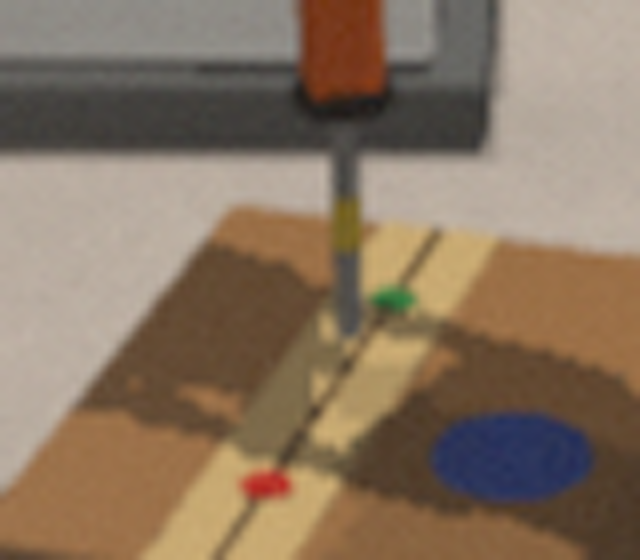

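Tip at crop (347,335), just above the seam line and upright. Continuing to the green dot.

Emit:
move_arm(
  targets=[
    [[255,-0.001,-0.004,0,0],[255,-0.001,-0.004,0,0],[255,-0.001,-0.004,0,0],[255,-0.001,-0.004,0,0],[255,-0.001,-0.004,0,0],[255,-0.001,-0.004,0,0],[255,-0.001,-0.004,0,0],[255,-0.001,-0.004,0,0],[255,-0.001,-0.004,0,0],[255,-0.001,-0.004,0,0],[255,-0.001,-0.004,0,0],[255,-0.001,-0.004,0,0]],
  ],
)

```text
time: 12.88
ee_pos: [0.586, -0.2508, 0.2256]
orientation: [2.05, 0.329, -2.05]
contact_force: [-0.4, 0.7, -0.9]
grip_width: 0.219
```

Emit:
move_arm(
  targets=[
    [[255,0,-0.001,0,0],[255,0,0,0,0],[255,0,0,0,0]],
  ],
)

```text
time: 13.13
ee_pos: [0.5861, -0.2513, 0.2256]
orientation: [2.05, 0.329, -2.05]
contact_force: [0.7, -0.0, -1.2]
grip_width: 0.224
```

Run:
```python
from h import *
p=avg(3)
o=grab("i"); t,s=o["top"],o["side"]
print(proj(s,[[*p[:2],p[2]-.138],[*p[:2],.076]]))
cv2.imwrite("pics/i2.png",cv2.resize(s["color"][110:180,290:370,::-1],(640,560),interpolation=cv2.INTER_CUBIC))
```

```text
ee [ 0.5862 -0.2512  0.2256] sd [0.     0.0001 0.    ] F [ 0.39  0.15 -1.31] w 0.21637948057926212 t 13.2833
[[328.0925293  153.51023395]
 [328.15575278 157.01111929]]
```

View pics/i2.png

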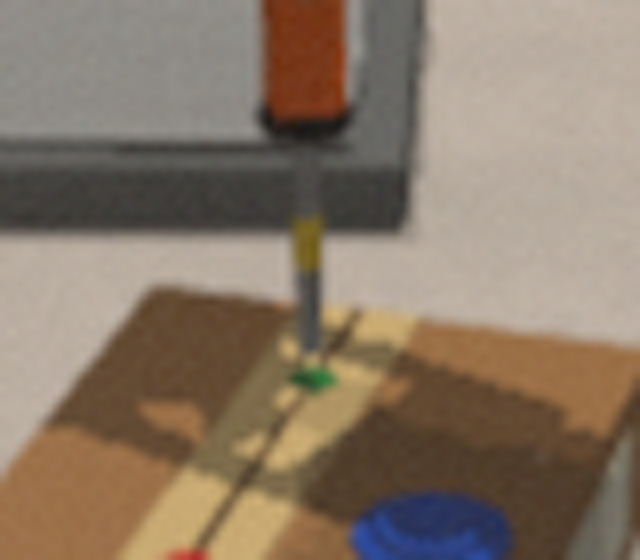

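View pics/i_top.png

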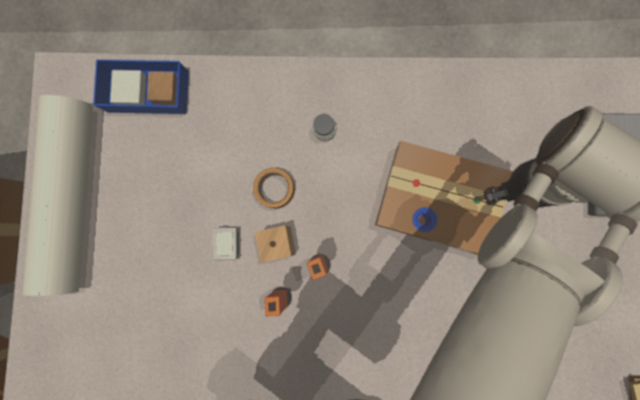

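The tip at crop (309,352) is just above the green dot at (313,378). Top view: block empty, bystanders unmoved. Rising, then over to the sleeve.

Emit:
move_arm(
  targets=[
    [[255,0,0,0.006,0],[255,0,0,0.012,0],[255,0,0,0.014,0],[255,0,0,0.014,0],[255,0,0,0.008,0],[255,-0.004,0.01,0,0],[255,-0.008,0.019,0,0],[255,-0.008,0.019,0,0],[255,-0.008,0.019,0,0],[255,-0.008,0.019,0,0],[255,-0.008,0.019,0,0],[255,-0.004,0.01,0,0]],
  ],
)

```text
time: 14.38
ee_pos: [0.5369, -0.1337, 0.2792]
orientation: [2.048, 0.332, -2.05]
contact_force: [0.3, 0.3, -1.0]
grip_width: 0.223
```

Emit:
move_arm(
  targets=[
    [[255,0,0,0,0],[255,0,0,0,0],[255,0,0,0,0]],
  ],
)

```text
time: 14.63
ee_pos: [0.5383, -0.137, 0.2795]
orientation: [2.05, 0.328, -2.05]
contact_force: [-0.1, 0.3, -0.1]
grip_width: 0.223
```

Run:
```python
from h import *
p=avg(3); np.set_printoptions(suppress=True)
o=grab("j"); t,s=o["top"],o["side"]
print(proj(s,[[*p[:2],p[2]-.138],[*p[:2],.083],[.538,-.1363,.083]]))
r=stem(s,p,False); print(r[::4].round(4)); print(r[-2:].round(4))
cv2.imwrite("pics/j2.png",cv2.resize(s["color"][110:200,290:390,::-1],(640,576),interpolation=cv2.INTER_CUBIC))
```

```text
ee [ 0.5383 -0.1372  0.2794] sd [0. 0. 0.] F [ 0.31 -0.41 -1.55] w 0.22407760111795805 t 14.7833
[[343.2968464  155.44327763]
 [343.23334404 174.48184815]
 [343.33301937 174.64518763]]
[[126.     345.     345.       0.5342  -0.1372   0.2258  -0.1388]
 [130.     342.     345.       0.538   -0.1372   0.2147  -0.1329]
 [134.     342.     344.       0.5393  -0.1372   0.2036  -0.1341]
 [138.     342.     345.       0.5379  -0.1372   0.1923  -0.1345]
 [142.     342.     345.       0.5379  -0.1372   0.1808  -0.1341]
 [146.     342.     344.       0.5392  -0.1372   0.1692  -0.1317]
 [150.     342.     344.       0.5391  -0.1372   0.1575  -0.1316]
 [154.     342.     344.       0.5391  -0.1372   0.1457  -0.1323]]
[[155.     342.     344.       0.5391  -0.1372   0.1427  -0.1318]
 [156.     342.     344.       0.5391  -0.1372   0.1398  -0.1306]]
```

View pics/j2.png

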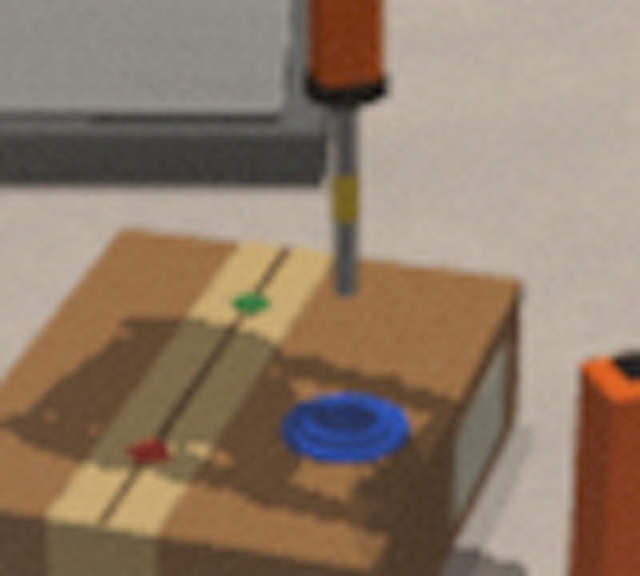

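View pics/j_top.png

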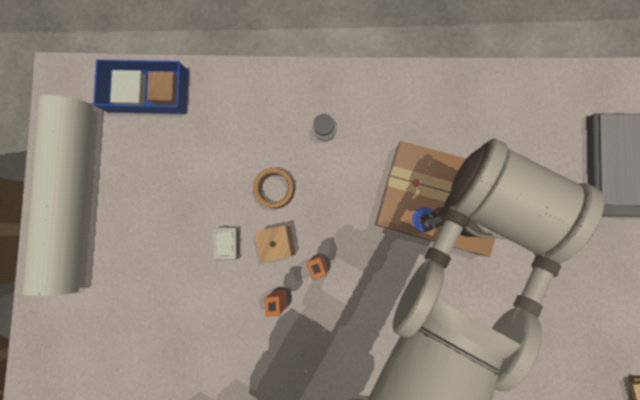

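The stem at crop x 345 is in line with the sleeve mouth at (347,415), and the TCP is within 1 mm of the computed axis. Lowering to just above the mouth for a check.

Emit:
move_arm(
  targets=[
    [[255,0,0.0008,-0.004,0],[255,0,0,-0.007,0],[255,0,0,-0.007,0],[255,0,0,-0.007,0],[255,0,0,-0.007,0],[255,0,0,-0.007,0],[255,0,0,-0.004,0],[255,0,0,0,0],[255,0,0,0,0],[255,0,0,0,0]],
  ],
)

```text
time: 15.72
ee_pos: [0.5384, -0.1357, 0.2371]
orientation: [2.05, 0.328, -2.049]
contact_force: [0.1, -0.2, -0.9]
grip_width: 0.219
```

Run:
```python
from h import *
p=avg(3); np.set_printoptions(suppress=True)
o=grab("k"); t,s=o["top"],o["side"]
print(proj(s,[[*p[:2],p[2]-.138],[*p[:2],.083],[.538,-.1363,.083]]))
cv2.imwrite("pics/k2.png",np.hstack([cv2.resize(s["color"][140:195,315:375,::-1],(480,440),interpolation=cv2.INTER_CUBIC),cv2.resize(t["color"][200:240,405:433,::-1],(308,440),interpolation=cv2.INTER_CUBIC)]))
```

```text
ee [ 0.5384 -0.1357  0.2372] sd [0. 0. 0.] F [-0.02  0.16 -1.43] w 0.22401090464813606 t 15.8667
[[343.18812856 169.57201953]
 [343.17157933 174.74837216]
 [343.33301937 174.64518763]]
```

View pics/k2.png

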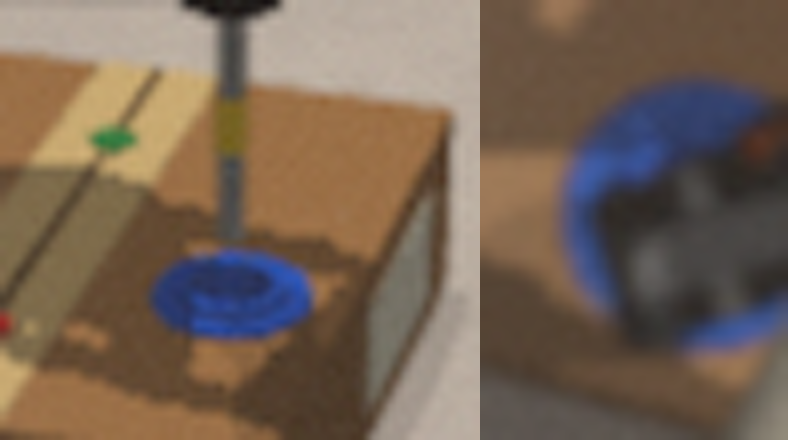

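Stem axis at crop x 231, mouth centre at x 232; tip row matches the prediction of 169.6. Lowering straight down slowly.

Emit:
move_arm(
  targets=[
    [[255,0,-0.0005,-0.003,0],[255,0,0,-0.005,0],[255,0,0,-0.005,0],[255,0,0,-0.005,0],[255,0,0,-0.005,0],[255,0,0,-0.005,0],[255,0,0,-0.005,0],[255,0,0,0,0],[255,0,0,0,0]],
  ],
)

```text
time: 16.72
ee_pos: [0.5379, -0.136, 0.2031]
orientation: [2.049, 0.329, -2.05]
contact_force: [0.6, 0.3, -1.7]
grip_width: 0.225
```

Emit:
move_arm(
  targets=[
    [[255,0,0,-0.003,0],[255,0,0,-0.005,0],[255,0,0,-0.005,0],[255,0,0,-0.005,0],[255,0,0,-0.005,0],[255,0,0,-0.003,0],[255,0,0,-0.002,0],[255,0,0,0,0],[255,0,0,0,0],[255,0,0,0,0],[255,0,0,0,0]],
  ],
)

```text
time: 17.63
ee_pos: [0.5383, -0.1362, 0.176]
orientation: [2.05, 0.328, -2.049]
contact_force: [-1.1, 0.8, -1.6]
grip_width: 0.227
```

Run:
```python
from h import *
p=avg(4); np.set_printoptions(suppress=True)
o=grab("l"); t,s=o["top"],o["side"]
print(proj(s,[[*p[:2],p[2]-.138+.045],[*p[:2],.083],[.538,-.1363,.083],[*p[:2],p[2]-.138+.055],[*p[:2],p[2]-.138+.035],[*p[:2],p[2]-.138+.09]]).round(1))
cv2.imwrite("pics/l2.png",cv2.resize(s["color"][130:190,310:380,::-1],(690,592),interpolation=cv2.INTER_CUBIC))
```

```text
ee [ 0.5383 -0.1362  0.1759] sd [0.     0.     0.0001] F [-0.1  -0.7  -1.65] w 0.22178778762727816 t 17.8333
[[343.2 174.7]
 [343.2 174.7]
 [343.3 174.6]
 [343.2 171.5]
 [343.2 177.9]
 [343.3 160.1]]
```

View pics/l2.png

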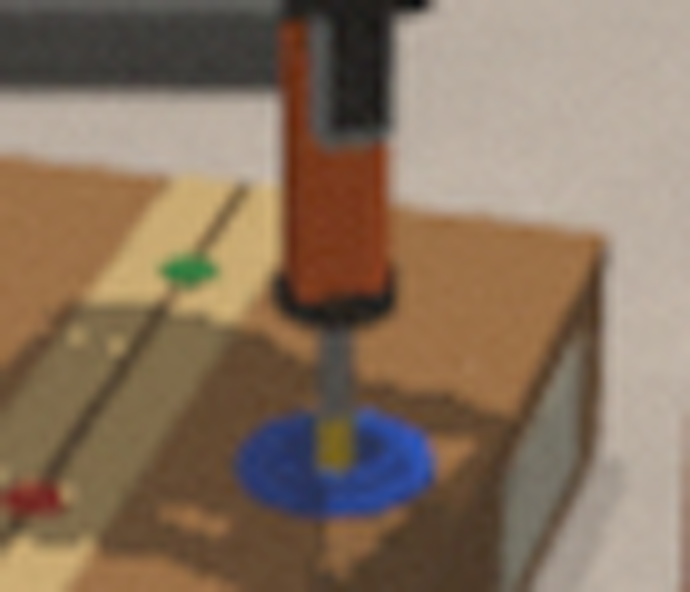

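View pics/l_top.png

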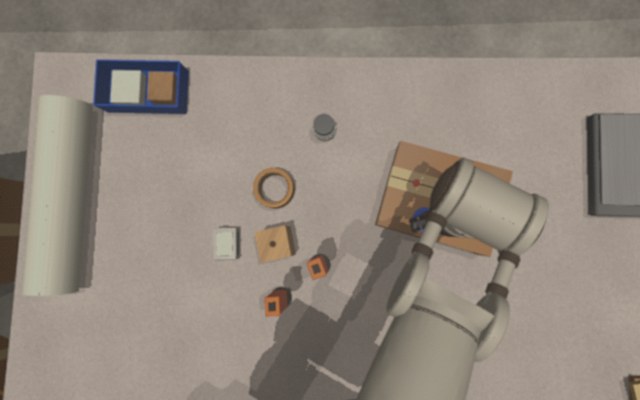

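The yellow band (crop (336,415–470)) straddles the mouth. The stem at x 336 matches the flange centre at 335.5, and the band's top row of 172.1 is close to the predicted 171.5. The bystanders are in place and the readings are still. Handing in.

Run:
```python
from h import *
print(abs(np.array(env.read_state()["qvel"])).max()); print(env.finish_job())
```

```text
0.0030830497078824823
the job is handed in; nothing more can be done
None
```

The job is handed in with the probe held still in the blue sleeve and its yellow band level with the mouth. `finish_job` reports no verdict, so what follows rests on my own measurements.

**What I did**
- I took the smallest probe out of the wooden block, lifting it straight up.
- I swept its tip from the red dot to the green dot at about 46 mm/s, about 12 mm above the tape.
- I raised it, carried it over the sleeve and lowered it straight down the middle. I handed in at about 18 s.

**Last checks**
- **Position:** the TCP, which the probe hangs under, was at (0.5383, -0.1362), about 0.3 mm from my computed sleeve axis. In the side picture the stem lines up with the middle of the flange.
- **Depth:** the tip is about 45 mm below the mouth, and the yellow band's top edge was within 1 pixel of where I predicted it.
- **Stillness:** the TCP readings were steady to 0.1 mm. The force was essentially the probe's own weight, and no push from touching the carton showed.
- **Bystanders:** in the last top picture the tape roll, label box and jar look unmoved. I judged this by eye and did not measure it.

**Disagreements**
- The two cameras differed by 1–2 mm on the dots and the predicted sleeve centre.
- The side camera's fit of the flange was about 9 mm off in y. I left it out and used the top-view fit and the positions worked out from the dots.
- One early move stopped about 5 mm short, and I corrected it before closing the grip.

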